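# Sort the stripped clock's parts into their trays

## Robot

A 6-joint arm with a two-finger parallel gripper is mounted at the origin on the work surface. World frame = base frame: x ahead of the robot, y to its left, z up, the work surface at z = 0. Lengths are in m, angles in degrees, forces in N, time in s.
With the tool pointing down it reaches from about 0.35 to 0.875 m from the base axis. Payload 4.2 kg.
Tool frame: the origin (TCP) lies midway between the tips of the shut fingers; the grasp point (between the pads) lies 19 mm behind it (r.pinch_z is the distance from the TCP to the grasp point, in m); z points along the fingers, y is the line along which they close (so a half turn about z gives the same grasp; the last joint's range is limited). The gripper opens to 87 mm and grips with 3 to 60 N. Pads are 19 mm wide; open, the fingers measure 117 mm over their backs; the gripper's body (75 mm by 190 mm) begins 51 mm behind the grasp point.
Start: joints at [-49.641, 22.042, 0.453, 0, -68.411, -14.817], TCP at [0.269, -0.564, 0.223] pointing down, gripper open.
Joint ranges: [-179.83, 179.83], [-69.29, 118.12], [-61.27, 80.66], [-181.25, 117.63], [-171.15, -9.14], [-177.46, 177.46]. Speed limits (degrees/s): [159.86, 159.86, 180, 180, 180, 180].

## Interface

Orientations are given as a 3x3 rotation matrix whose columns are the frame's x, y, z axes.
In Python, from station import r, imaging, models gives the robot as it stands. The module is installed in compiled form; this text tells all that it offers.
- The arm moves only by the tool apply_moves, never from a script. Its argument "moves" is a list of rows, each a list of 2 entries, a list of its own where there are three numbers: the shift along the tool's x, y, z in m, then the turn about the tool's z in degrees. A call has 1 to 5 rows; each row shifts and turns the commanded pose from where the row before left it, along the tool's axes as they then stand; what a row does not reach is not made up. A row lasts 1/12 s, in which the tool goes at most 41.7 mm and 7.16 degrees, less where a joint would pass 70% of its speed; a pose out of reach is approached as far as the arm can. A call is refused whole if a number of a shift passes 0.0417 or a number of a turn 7.16, either way. A call with a gripper value outside its range is refused whole. "hand" is the finger opening in m, from 0 to 0.087, set as the call begins (left out, the last holds). The fingers move at their own pace and stop on an object; the grip force is fixed at half the most. Time passes only in rows, so rows that do not move let the fingers close. It gives the time, the measured TCP pose, the force, the opening and the grip force at its end, in the units of the state.
- r.sense(): the state, without advancing time (a new reading comes with each control period).
- imaging.capture(name): name is "side" or "top"; returns a dict with "frame" (420x560x3 uint8, blue, green, red), "intrinsics" (3x3 intrinsics, pixels), "eye" and "orientation" of the camera in the world. Camera axes: x right, y down, z forward; pixel columns grow to the right and rows downward; lengths in m; the calibration is good to about 2 mm. A picture is of the moment at which its call begins. There is no depth.
- r.finish_job(): hands the job in; it is judged then, once.
Trained networks look in a picture, given as the dict that the camera call returned (one of the last four; its "shot" number tells which), for a name from the list of things; names that differ only in an ending like _2 or _b are one class to them, and where a whole thing is asked for, a point or a joint stands for the part that bears it (a point fixed in the world has none). Each returns a list of dicts, best first, with "confidence" (0 to 1); they miss things now and then, are a little off and sometimes report something else, mostly with a low value. They report only what shows in the picture. A call takes as long as a camera call. They do not tell look-alikes from the thing itself.
- models.cut_out(picture, target): "region" (420x560 bool, what is visible of it) and "extent" ([left, top, width, height] as shares, 0 to 1, of the picture: columns of its width, rows of its height, round what is visible of it).
- models.place_of(picture, target): "at" ([column, row] as shares, 0 to 1, of the picture: columns of its width, rows of its height: a listed point, or the origin of a listed thing).
The state is a dict: "time_s": time; "joints": joint angles; "joint_velocities": joint speeds; "effort": joint torques, N m; "tcp_pos": TCP position; "ee_rot": TCP orientation; "wrist_force": force on the tool from outside, world axes, zero at the start; "moment": the same for the moment, N m; "gripper_width": opening from 0.0 (shut) to 1.0 (fully open); "gripper_force": force on a finger pad.
Only numpy, scipy, OpenCV 4.12 (cv2) and the standard library are available. Lean on these libraries where they do the work, as an engineer would, in place of code of your own. Each camera call takes 0.05 s, during which the arm holds its last target. There are 200 camera calls.

## Task

The parts of a stripped clock lie mixed on the bench: put both brass gear wheels in the blue tray, both steel spring barrels in the yellow tray and the winding key in the red tray. Set each one down flat on the tray's floor (wheels hub up, barrels upright, nothing on top of anything else) instead of dropping it, and leave the black eyeglass and the amber oil bottle standing where they are.

Things in the scene. Friction and masses are not known exactly. Their poses are not given: they have to be found in the camera images.
- wheel_a: loose brass clock gear wheel (one of two alike), lying flat on the bench with its hub up: toothed five-spoke disc 50 mm across and 4 mm thick, with a steel hub 12 mm in diameter standing at its centre to 28 mm above the underside (24 mm free above the disc); about 50 g. Grip it by the hub. Origin: centre of the underside; z up along the hub.
- wheel_b: loose brass clock gear wheel (one of two alike), lying flat on the bench with its hub up: toothed five-spoke disc 50 mm across and 4 mm thick, with a steel hub 12 mm in diameter standing at its centre to 28 mm above the underside (24 mm free above the disc); about 50 g. Grip it by the hub. Origin: centre of the underside; z up along the hub.
- barrel_a: loose steel spring barrel (one of two alike), standing upright on the bench: plain grey drum 40 mm in diameter and 24 mm high, with a dark arbor stub 9 mm in diameter and 8 mm high on top; about 110 g. Grip it across the drum. Origin: centre of the underside; z up along the arbor.
- barrel_b: loose steel spring barrel (one of two alike), standing upright on the bench: plain grey drum 40 mm in diameter and 24 mm high, with a dark arbor stub 9 mm in diameter and 8 mm high on top; about 110 g. Grip it across the drum. Origin: centre of the underside; z up along the arbor.
- key: loose brass winding key lying flat, about 35 g: round shaft 9 mm thick along its x axis from x = -30 to +30 mm, axis 4.5 mm above the bench; at the -x end a butterfly bow of two discs 20 mm across, 9 mm thick, dark in the middle (x = -40 to -20 mm, 39 mm wide in y). Origin: on the underside below the middle of the shaft, where it is gripped across the shaft (along y); z up.
- tray_blue: Blue shallow open parts tray, for the gear wheels; fixed to the bench. Outside 116 mm (its x) by 160 mm (its y, the long side) by 14 mm high; walls and floor 4 mm thick, so the floor's top is 4 mm above the bench. Origin: centre of the underside; z up. Turned at most 0.2 rad from the bench's axes.
- tray_yellow: Yellow shallow open parts tray, for the spring barrels; fixed to the bench. Outside 116 mm (its x) by 160 mm (its y, the long side) by 14 mm high; walls and floor 4 mm thick, so the floor's top is 4 mm above the bench. Origin: centre of the underside; z up. Turned at most 0.2 rad from the bench's axes.
- tray_red: Red shallow open parts tray, for the winding key; fixed to the bench. Outside 116 mm (its x) by 160 mm (its y, the long side) by 14 mm high; walls and floor 4 mm thick, so the floor's top is 4 mm above the bench. Origin: centre of the underside; z up. Turned at most 0.2 rad from the bench's axes.
- loupe: bystander, to be left alone: loose black eyeglass (watchmaker's loupe) standing on the bench, 34 mm in diameter at the foot, 24 mm at the top, 28 mm high. Origin: centre of the underside.
- oil_bottle: bystander, to be left alone: loose small amber oil bottle with a white cap, standing on the bench, 32 mm in diameter, 48 mm high. Origin: centre of the underside.
Things that resemble listed ones, but are neither listed nor needed, are in the scene too. Of the things that look like the tray_red, take the one that is nearest to the robot's base at the start.

How it is judged (in metres and radians):
At the end, for the whole second after the job is handed in: Wheels in blue, barrels in yellow, key in red: origins within 54 mm (x) and 76 mm (y) of the tray's centre; wheels and barrels under 8 mm above the bench and within 0.15 rad of upright, key flat (0.15 rad, either face) under 16 mm; all at rest; eyeglass and bottle within 20 mm of their start (x of wheel_a in the frame of tray_blue between -0.054 and 0.054 m and y of wheel_a in the frame of tray_blue between -0.076 and 0.076 m and angle between each of wheel_a, wheel_b, barrel_a, barrel_b's own z axis and vertical below 0.15 rad and linear speed of each of wheel_a, wheel_b, barrel_a, barrel_b, key below 0.02 m/s and angular speed of each of wheel_a, wheel_b, barrel_a, barrel_b, key below 0.3 rad/s and z of wheel_a in the frame of tray_blue between 0.001 and 0.008 m and x of wheel_b in the frame of tray_blue between -0.054 and 0.054 m and y of wheel_b in the frame of tray_blue between -0.076 and 0.076 m and z of wheel_b in the frame of tray_blue between 0.001 and 0.008 m and x of barrel_a in the frame of tray_yellow between -0.054 and 0.054 m and y of barrel_a in the frame of tray_yellow between -0.076 and 0.076 m and z of barrel_a in the frame of tray_yellow between 0.001 and 0.008 m and x of barrel_b in the frame of tray_yellow between -0.054 and 0.054 m and y of barrel_b in the frame of tray_yellow between -0.076 and 0.076 m and z of barrel_b in the frame of tray_yellow between 0.001 and 0.008 m and x of key in the frame of tray_red between -0.054 and 0.054 m and y of key in the frame of tray_red between -0.076 and 0.076 m and angle between the z axis of key and the z axis of tray_red, either way round below 0.15 rad and z of key in the frame of tray_red between 0.001 and 0.016 m and distance of each of loupe, oil_bottle from where it was at the start of the episode below 0.02 m); the robot touches nothing.
It fails at once if a part is dropped or thrown: more than 60 mm above the bench without being held by the fingers ((height (world z) of wheel_a above 0.06 m and contact force between the fingers and wheel_a below 0.01 N) or (height (world z) of wheel_b above 0.06 m and contact force between the fingers and wheel_b below 0.01 N) or (height (world z) of barrel_a above 0.06 m and contact force between the fingers and barrel_a below 0.01 N) or (height (world z) of barrel_b above 0.06 m and contact force between the fingers and barrel_b below 0.01 N) or (height (world z) of key above 0.06 m and contact force between the fingers and key below 0.01 N)).
It fails at once if the eyeglass or the oil bottle is displaced by more than 20 mm or tipped over (distance of any of loupe, oil_bottle from where it was at the start of the episode above 0.02 m or angle between any of loupe, oil_bottle's own z axis and vertical above 0.6 rad).
It also fails if it takes over 115 s, if anything falls off the work surface, if the arm or the gripper's body presses on something with over 40 N, if the wrist force passes 120 N, or if a joint passes its speed limit or range.

## Working session

There is one attempt and no reset: what is moved stays moved. The work goes in short steps, Python scripts to look and compute and a tool call to move; the robot and the scene stay as the last step left them, time stands still between calls to the robot, and variables do not carry over. Pictures are saved under pics/ and viewed, at most 14 in all, crops included, and the job is handed in when it is done.

Besides the shell and the picture viewer there is one more tool, called after "Emit:" in YAML: its name, and indented under it one key for each argument. apply_moves: Moves the arm, as the interface text tells. Its arguments: {"type":"object","properties":{"moves":{"type":"array"},"hand":{"type":"number"}},"required":["moves"]}

```bash
mkdir -p pics && cat > h.py <<'E'
import numpy as np, cv2
from station import r, imaging, models
def ray(p,uv):
    K=np.array(p["intrinsics"]);R=np.array(p["orientation"]);d=R@np.linalg.solve(K,[uv[0],uv[1],1.]);return np.array(p["eye"]),d
def ground(p,uv,z=0.):
    e,d=ray(p,uv);return (e+d*(z-e[2])/d[2])
def px(p,X):
    K=np.array(p["intrinsics"]);R=np.array(p["orientation"]);c=K@(R.T@(np.array(X)-np.array(p["eye"])));return c[:2]/c[2]
E
python3 - <<'E'
from h import *
for n in ("top","side"):
    p=imaging.capture(n);cv2.imwrite(f"pics/{n}0.png",p["frame"]);print(n,p["shot"],np.round(p["eye"],3),np.round(p["orientation"],3).tolist(),np.round(p["intrinsics"],1).tolist())
    for t in ["wheel_a","barrel_a","key","tray_blue","tray_yellow","tray_red","loupe","oil_bottle"]:
        for d in models.place_of(p,t):
            uv=np.array(d["at"])*[560,420];print(t,round(d["confidence"],2),uv.round(1),ground(p,uv,0)[:2].round(4))
print(r.sense())
E
```

```text
top 1 [ 0.523 -0.018  0.981] [[0.021, -0.995, 0.097], [-0.999, -0.019, 0.03], [-0.028, -0.097, -0.995]] [[458.7, 0.0, 274.7], [0.0, 458.7, 212.4], [0.0, 0.0, 1.0]]
wheel_a 0.63 [278.4 285.6] [4.632e-01 4.000e-04]
wheel_a 0.54 [386.5 306.3] [ 0.4256 -0.2267]
barrel_a 0.74 [308.6 249.6] [ 0.5405 -0.0623]
barrel_a 0.55 [172.9 311. ] [0.4048 0.2226]
barrel_a 0.27 [278.7 191.9] [0.6632 0.0038]
key 0.56 [173.1 311.3] [0.4042 0.2222]
key 0.53 [228.3 295.7] [0.4396 0.106 ]
tray_blue 0.89 [412.7 241.9] [ 0.5613 -0.2821]
tray_yellow 0.78 [145.4 233.4] [0.5679 0.2895]
tray_red 0.8 [366.7 130.2] [ 0.8019 -0.1847]
tray_red 0.65 [173.6 311.2] [0.4044 0.2211]
tray_red 0.61 [279.  196.2] [0.6539 0.003 ]
loupe 0.76 [329.5 292.8] [ 0.4508 -0.1075]
oil_bottle 0.76 [254.1 245.5] [0.5468 0.0541]
oil_bottle 0.49 [328.6 292.6] [ 0.4511 -0.1057]
side 2 [ 0.198 -0.506  0.416] [[0.801, -0.288, 0.525], [-0.598, -0.405, 0.691], [0.013, -0.868, -0.497]] [[391.3, 0.0, 284.4], [0.0, 391.3, 220.2], [0.0, 0.0, 1.0]]
wheel_a 0.72 [287.6 356.3] [ 0.4228 -0.2219]
wheel_a 0.57 [226.4 262.3] [0.4616 0.0113]
barrel_a 0.73
[... 592 characters left out ...]
537e+01, -1.48175630e+01]), 'joint_velocities': array([ 0.06861392,  0.05468015, -0.08210971, -0.04476271, -0.03675401,
       -0.05038838]), 'effort': array([ 5.05162570e-04, -3.90452063e+01,  1.87623167e+01,  4.22427446e+00,
        1.55503809e-02, -1.80463610e-05]), 'tcp_pos': array([ 0.26949361, -0.56387512,  0.22254744]), 'ee_rot': array([[-9.02265290e-01, -4.31181338e-01, -2.90818066e-05],
       [-4.31181338e-01,  9.02265290e-01,  1.02976438e-05],
       [ 2.17993529e-05,  2.18307388e-05, -1.00000000e+00]]), 'wrist_force': array([-0.87130126, -0.47917119, -0.19161393]), 'moment': array([-0.0033502 , -0.02524404, -0.05077691]), 'gripper_force': 0.0, 'gripper_width': 1.0000453725988507}
```

View pics/top0.png

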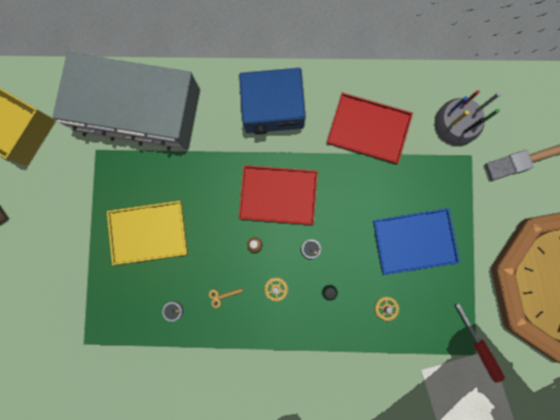

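View pics/side0.png

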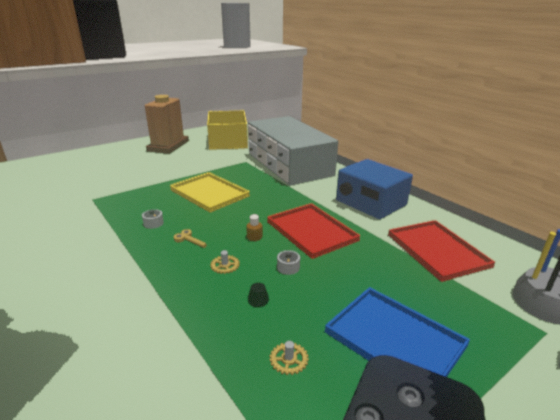

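Top view: the wheels are at (276,290) and (387,309), the barrels at (311,249) and (172,311), and the key at (226,297). Blue tray is at (415,241), yellow at (147,233), loupe at (330,293), bottle at (254,245).

Possible look-alikes:
- **Red tray:** the ones at (279,196) and (369,128). The nearest to the base is (279,196), at x≈0.655, so I choose that one.
- **Yellow tray:** the box at (15,125) is off the mat and deep, so not the tray.
- **Blue tray:** the radio at (272,100) is not a tray.

Next I refine the positions and check the choice in a crop.

```bash
python3 - <<'E'
from h import *
T=imaging.capture("top");S=imaging.capture("side")
def gp(p,reg,z):
    ys,xs=np.nonzero(reg);return np.array([ground(p,(x,y),z)[:2] for x,y in zip(xs,ys)],np.float32)
for t in ["tray_blue","tray_yellow","tray_red"]:
    for n,p in(("T",T),("S",S)):
        for d in models.cut_out(p,t):
            if d["confidence"]<.3: continue
            (c,s,a)=cv2.minAreaRect(gp(p,d["region"],.014));print(t,n,round(d["confidence"],2),np.round(c,4),np.round(s,3),round(a,1))
for t,z in [("wheel_a",.004),("barrel_a",.024),("key",.009)]:
    for n,p in(("T",T),("S",S)):
        for d in models.cut_out(p,t):
            if d["confidence"]<.3: continue
            reg=d["region"]
            if t=="wheel_a":
                hsv=cv2.cvtColor(p["frame"],cv2.COLOR_BGR2HSV);reg=reg&(hsv[...,1]>110)&(hsv[...,0]<30)
            g=gp(p,reg,z)
            if len(g)<10: continue
            if t=="key": 
                m=g.mean(0);u=np.linalg.svd(g-m,full_matrices=False)[2][0];q=(g-m)@u
                if abs(q.min())<abs(q.max()): pass
                print(t,n,round(d["confidence"],2),"mean",m.round(4),"axis",u.round(3),"ends",(m+u*q.min()).round(4),(m+u*q.max()).round(4),len(g))
            else:
                c,rad=cv2.minEnclosingCircle(g);print(t,n,round(d["confidence"],2),np.round(c,4),round(rad,4),len(g))
for n,z in (("bar",0),): pass
crop=T["frame"][180:330,150:410];cv2.imwrite("pics/crop0.png",cv2.resize(crop,None,fx=3,fy=3,interpolation=cv2.INTER_CUBIC))
E
```

```text
tray_blue T 0.75 [ 0.5624 -0.2845] [0.118 0.164] 10.5
tray_blue T 0.4 [0.458 0.006] [0.047 0.044] 46.7
tray_blue S 0.92 [ 0.5572 -0.289 ] [0.127 0.162] 11.0
tray_yellow T 0.63 [0.5696 0.2821] [0.116 0.164] 9.2
tray_yellow T 0.57 [ 0.5416 -0.0656] [0.038 0.04 ] 1.2
tray_yellow S 0.93 [0.5613 0.2732] [0.133 0.192] 7.3
tray_yellow S 0.32 [ 0.6497 -0.002 ] [0.175 0.129] 86.2
tray_red T 0.97 [ 0.8042 -0.1872] [0.161 0.12 ] 74.8
tray_red T 0.73 [0.6565 0.0059] [0.16  0.119] 86.3
tray_red T 0.52 [0.5695 0.2828] [0.117 0.163] 8.9
tray_red S 0.92 [ 0.7961 -0.1927] [0.172 0.13 ] 74.0
wheel_a T 0.54 [0.4563 0.0063] 0.0239 196
wheel_a T 0.53 [ 0.4222 -0.225 ] 0.0237 228
wheel_a S 0.74 [ 0.4202 -0.227 ] 0.0252 534
wheel_a S 0.67 [0.4537 0.0041] 0.025 242
barrel_a T 0.73 [0.5687 0.279 ] 0.0961 4130
barrel_a T 0.53 [ 0.5427 -0.0654] 0.0188 248
barrel_a T 0.52 [0.4076 0.2184] 0.0211 294
barrel_a S 0.87 [ 0.5346 -0.0809] 0.0341 464
barrel_a S 0.67 [0.3978 0.1998] 0.0396 347
key T 0.77 mean [0.44   0.1203] axis [-0.289  0.957] ends [0.4533 0.0765] [0.4325 0.1452] 278
key S 0.72 mean [0.435  0.1119] axis [ 0.298 -0.955] ends [0.4259 0.141 ] [0.4497 0.0647] 257
```

View pics/crop0.png

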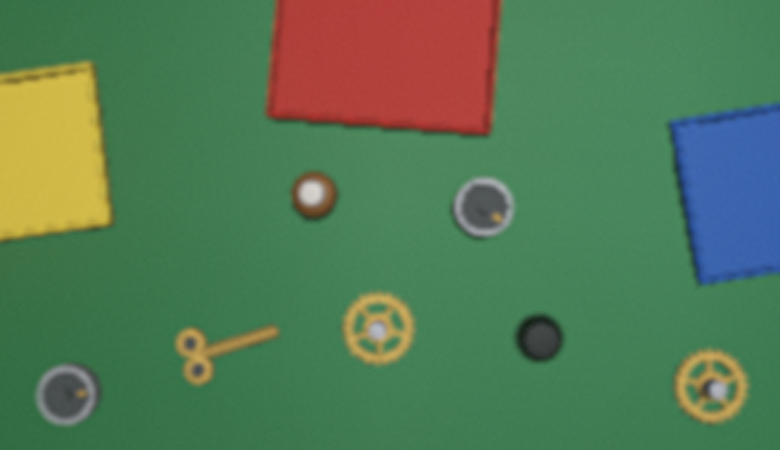

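The crop confirms the chosen things, with no extra wheels, barrels or keys on the mat, and the red tray beyond the bottle. I'll turn the tool so the fingers close along world x (tool x = −world y, tool y = −world x), then head for the wheel near the blue tray.

Emit:
apply_moves:
  moves:
    - [[0,0,0],-7.16]
    - [[0,0,0],-7.16]
    - [[0,0,0],-7.16]
    - [[0,0,0],-7.16]
    - [[0,0,0],-7.16]
  hand: 0.05

```text
time_s: 2.02
tcp_pos: [0.2695, -0.5639, 0.2225]
ee_rot: [[-0.474, -0.88, -0.0], [-0.88, 0.474, 0.0], [0.0, 0.0, -1.0]]
wrist_force: [-0.5, 1.2, -0.3]
gripper_width: 0.711
gripper_force: 0.0
```

Emit:
apply_moves:
  moves:
    - [[0,0,0],-7.16]
    - [[0,0,0],-7.16]
    - [[0,0,0],-7.16]
    - [[0,0,0],-7.16]

```text
time_s: 2.35
tcp_pos: [0.2695, -0.5639, 0.2226]
ee_rot: [[0.006, -1.0, 0.0], [-1.0, -0.006, -0.0], [0.0, -0.0, -1.0]]
wrist_force: [-0.8, 0.7, -0.2]
gripper_width: 0.582
gripper_force: 0.0
```

Emit:
apply_moves:
  moves:
    - [[-0.034,-0.015,0],0]
    - [[-0.034,-0.015,0],0]
    - [[-0.034,-0.015,0.01],0]
    - [[-0.034,-0.015,0.01],0]
    - [[-0.034,-0.015,0.01],0]

```text
time_s: 2.77
tcp_pos: [0.345, -0.3925, 0.1925]
ee_rot: [[-0.001, -1.0, 0.001], [-1.0, 0.001, -0.001], [0.001, -0.001, -1.0]]
wrist_force: [1.2, 0.0, -0.1]
gripper_width: 0.576
gripper_force: 0.0
```

Emit:
apply_moves:
  moves:
    - [[-0.034,-0.015,0.02],0]
    - [[-0.034,-0.015,0.02],0]
    - [[-0.034,-0.015,0.02],0]
    - [[-0.034,-0.015,0.02],0]
    - [[-0.034,-0.015,0.02],0]

```text
time_s: 3.18
tcp_pos: [0.4193, -0.2245, 0.0935]
ee_rot: [[-0.0, -1.0, 0.001], [-1.0, 0.0, -0.0], [0.0, -0.001, -1.0]]
wrist_force: [1.7, -0.0, 1.0]
gripper_width: 0.576
gripper_force: 0.0
```

Emit:
apply_moves:
  moves:
    - [[0.001,-0.002,0.03],0]
    - [[0,0,0.03],0]
    - [[0,0,0.015],0]
    - [[0,0,0.009],0]
    - [[0,0,0],0]

```text
time_s: 3.6
tcp_pos: [0.4197, -0.2269, 0.0082]
ee_rot: [[-0.0, -1.0, -0.004], [-1.0, 0.0, 0.001], [-0.001, 0.004, -1.0]]
wrist_force: [0.5, -0.4, 0.1]
gripper_width: 0.578
gripper_force: 0.0
```

Emit:
apply_moves:
  moves:
    - [[0,0,0],0]
    - [[0,0,0],0]
    - [[0,0,0],0]
    - [[0,0,0],0]
    - [[0,0,0],0]
  hand: 0.0

```text
time_s: 4.02
tcp_pos: [0.4211, -0.2273, 0.0107]
ee_rot: [[-0.001, -1.0, 0.002], [-1.0, 0.001, -0.0], [0.0, -0.002, -1.0]]
wrist_force: [-0.1, -0.3, 0.8]
gripper_width: 0.279
gripper_force: 0.0
```

Emit:
apply_moves:
  moves:
    - [[0,0,0],0]
    - [[0,0,0],0]
    - [[0,0,0],0]
    - [[0,0,0],0]

```text
time_s: 4.35
tcp_pos: [0.4208, -0.2272, 0.0101]
ee_rot: [[-0.0, -1.0, 0.0], [-1.0, 0.0, -0.0], [0.0, -0.0, -1.0]]
wrist_force: [-0.7, 0.1, 3.9]
gripper_width: 0.127
gripper_force: 30.0
```

```bash
python3 - <<'E'
from h import *
p=imaging.capture("side");cv2.imwrite("pics/s1.png",cv2.resize(p["frame"][250:420,180:420],None,fx=3,fy=3))
s=r.sense();print(s["tcp_pos"],s["gripper_width"],s["gripper_force"])
E
```

```text
[ 0.42081709 -0.22717748  0.01014713] 0.12705577040897664 30.00079482793808
```

View pics/s1.png

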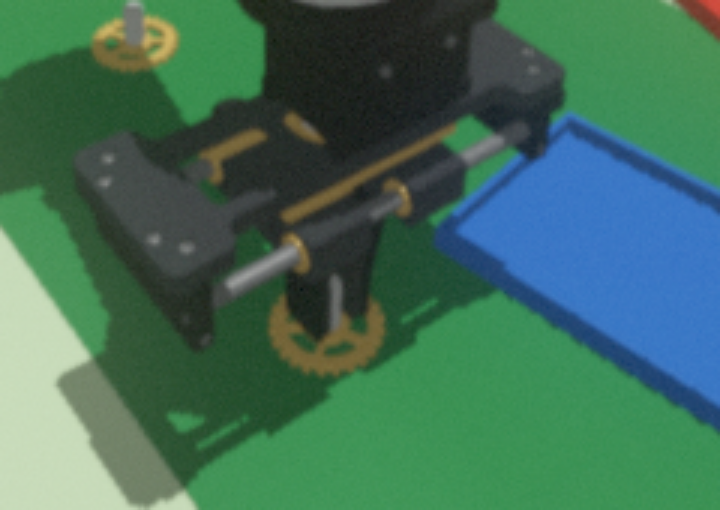

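Grip holds the hub at the expected 12 mm (wheel at pixel 325,330 in the crop, fingers on both sides of the hub). Now lift and carry it to the far half of the blue tray.

Emit:
apply_moves:
  moves:
    - [[0,0,-0.02],0]
    - [[0,0,-0.03],0]
    - [[0.0186,-0.0295,0],0]
    - [[0.0186,-0.0295,0],0]
    - [[0.0186,-0.0295,0],0]

```text
time_s: 4.82
tcp_pos: [0.5102, -0.2834, 0.0608]
ee_rot: [[0.0, -1.0, 0.002], [-1.0, -0.0, -0.0], [0.0, -0.002, -1.0]]
wrist_force: [0.8, -0.8, -1.4]
gripper_width: 0.127
gripper_force: 30.0
```

Emit:
apply_moves:
  moves:
    - [[0.0186,-0.0295,0],0]
    - [[0.0186,-0.0295,0],0]
    - [[0,0,0],0]
    - [[0,0,0.02],0]
    - [[0,0,0.015],0]

```text
time_s: 5.23
tcp_pos: [0.5682, -0.3202, 0.0234]
ee_rot: [[-0.001, -1.0, -0.0], [-1.0, 0.001, 0.001], [-0.001, 0.0, -1.0]]
wrist_force: [-1.6, -0.4, -1.4]
gripper_width: 0.126
gripper_force: 30.0
```

Emit:
apply_moves:
  moves:
    - [[0,0,0.004],0]
    - [[0,0,0.003],0]
    - [[0,0,0.002],0]
    - [[0,0,0],0]
    - [[0,0,0],0]

```text
time_s: 5.65
tcp_pos: [0.5686, -0.3202, 0.0167]
ee_rot: [[-0.0, -1.0, 0.001], [-1.0, 0.0, -0.001], [0.001, -0.001, -1.0]]
wrist_force: [0.8, -0.0, -0.4]
gripper_width: 0.125
gripper_force: 30.0
```

Emit:
apply_moves:
  moves:
    - [[0,0,0.001],0]
    - [[0,0,0.001],0]
    - [[0,0,0.0005],0]
    - [[0,0,0],0]

```text
time_s: 5.98
tcp_pos: [0.5685, -0.3202, 0.0142]
ee_rot: [[-0.0, -1.0, 0.001], [-1.0, 0.0, -0.0], [0.0, -0.001, -1.0]]
wrist_force: [-0.8, 0.3, 3.7]
gripper_width: 0.127
gripper_force: 30.0
```

Emit:
apply_moves:
  moves:
    - [[0,0,0],0]
    - [[0,0,0],0]
    - [[0,0,0],0]
    - [[0,0,0],0]
  hand: 0.045

```text
time_s: 6.32
tcp_pos: [0.568, -0.3201, 0.013]
ee_rot: [[-0.0, -1.0, -0.0], [-1.0, 0.0, 0.0], [-0.0, 0.0, -1.0]]
wrist_force: [-0.3, -0.6, 0.0]
gripper_width: 0.337
gripper_force: 0.0
```

Emit:
apply_moves:
  moves:
    - [[0,0,-0.015],0]
    - [[0,0,-0.025],0]
    - [[0,0,-0.04],0]
    - [[-0.0361,0.0125,0],0]
    - [[-0.0361,0.0125,0],0]

```text
time_s: 6.73
tcp_pos: [0.5451, -0.2489, 0.0957]
ee_rot: [[-0.003, -1.0, 0.007], [-1.0, 0.003, -0.002], [0.002, -0.007, -1.0]]
wrist_force: [0.9, 1.6, -0.9]
gripper_width: 0.511
gripper_force: 0.0
```

Emit:
apply_moves:
  moves:
    - [[-0.0361,0.0125,0],0]
    - [[-0.0361,0.0125,0],0]
    - [[-0.0361,0.0125,0],0]
    - [[-0.0361,0.0125,0],0]
    - [[-0.0361,0.0125,0],0]

```text
time_s: 7.15
tcp_pos: [0.4798, -0.066, 0.0933]
ee_rot: [[-0.001, -1.0, 0.0], [-1.0, 0.001, 0.0], [-0.0, -0.0, -1.0]]
wrist_force: [1.1, 0.5, 1.0]
gripper_width: 0.519
gripper_force: 0.0
```

Emit:
apply_moves:
  moves:
    - [[-0.0361,0.0125,0],0]
    - [[-0.0361,0.0125,0],0]
    - [[0,0,0],0]

```text
time_s: 7.4
tcp_pos: [0.4541, 0.0091, 0.0936]
ee_rot: [[0.006, -1.0, 0.0], [-1.0, -0.006, 0.001], [-0.001, -0.0, -1.0]]
wrist_force: [0.0, -1.0, 0.8]
gripper_width: 0.52
gripper_force: 0.0
```

```bash
python3 - <<'E'
from h import *
p=imaging.capture("side");cv2.imwrite("pics/s2.png",p["frame"])
s=r.sense();print(s["tcp_pos"],s["gripper_width"],s["time_s"])
for d in models.place_of(p,"wheel_a"):
    uv=np.array(d["at"])*[560,420];print(d["confidence"],uv,ground(p,uv,.004),ground(p,uv,0))
E
```

```text
[0.45499367 0.00747109 0.09364327] 0.5153482718592322 7.45
0.82 [417.088 349.398] [ 0.5691273  -0.31859072  0.004     ] [ 0.57272723 -0.31676842  0.        ]
0.67 [225.792 264.81 ] [4.54509280e-01 4.09133694e-04 4.00000000e-03] [0.45699687 0.00532725 0.        ]
```

View pics/s2.png

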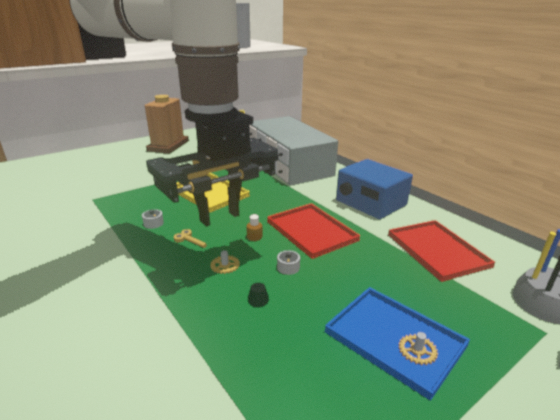

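The first wheel lies flat in the blue tray at (418,348), and the open gripper is above the second wheel at (226,262). I descend and grip it.

Emit:
apply_moves:
  moves:
    - [[0.001,-0.001,0.03],0]
    - [[0,0,0.03],0]
    - [[0,0,0.015],0]
    - [[0,0,0.008],0]
    - [[0,0,0],0]

```text
time_s: 7.92
tcp_pos: [0.456, 0.0024, 0.0087]
ee_rot: [[-0.002, -1.0, -0.004], [-1.0, 0.002, -0.001], [0.001, 0.004, -1.0]]
wrist_force: [0.2, -1.0, 0.2]
gripper_width: 0.511
gripper_force: 0.0
```

Emit:
apply_moves:
  moves:
    - [[0,0,0],0]
    - [[0,0,0],0]
    - [[0,0,0],0]
    - [[0,0,0],0]
    - [[0,0,0],0]
  hand: 0.0

```text
time_s: 8.33
tcp_pos: [0.4572, 0.0039, 0.0111]
ee_rot: [[-0.0, -1.0, 0.002], [-1.0, 0.0, 0.001], [-0.001, -0.002, -1.0]]
wrist_force: [1.0, -0.3, 0.4]
gripper_width: 0.228
gripper_force: 0.0
```

Emit:
apply_moves:
  moves:
    - [[0,0,0],0]
    - [[0,0,0],0]
    - [[0,0,0],0]

```text
time_s: 8.58
tcp_pos: [0.4568, 0.0039, 0.0108]
ee_rot: [[0.0, -1.0, 0.0], [-1.0, -0.0, 0.0], [-0.0, -0.0, -1.0]]
wrist_force: [-0.5, 0.7, 4.4]
gripper_width: 0.123
gripper_force: 30.0
```

Emit:
apply_moves:
  moves:
    - [[0,0,-0.02],0]
    - [[0,0,-0.03],0]
    - [[0.0362,-0.0141,-0.01],0]
    - [[0.0362,-0.0141,0],0]
    - [[0.0362,-0.0141,0],0]

```text
time_s: 9.0
tcp_pos: [0.5002, -0.1053, 0.0716]
ee_rot: [[0.002, -1.0, 0.003], [-1.0, -0.002, 0.0], [-0.0, -0.003, -1.0]]
wrist_force: [1.6, 1.3, -0.6]
gripper_width: 0.126
gripper_force: 30.0
```

Emit:
apply_moves:
  moves:
    - [[0.0362,-0.0141,0],0]
    - [[0.0362,-0.0141,0],0]
    - [[0.0362,-0.0141,0],0]
    - [[0.0362,-0.0141,0],0]
    - [[0,0,0],0]

```text
time_s: 9.42
tcp_pos: [0.5576, -0.2553, 0.0696]
ee_rot: [[-0.005, -1.0, 0.002], [-1.0, 0.005, -0.002], [0.002, -0.002, -1.0]]
wrist_force: [1.3, -0.2, -0.7]
gripper_width: 0.123
gripper_force: 30.0
```

Emit:
apply_moves:
  moves:
    - [[0,0,0.025],0]
    - [[0,0,0.015],0]
    - [[0,0,0.008],0]
    - [[0,0,0.004],0]
    - [[0,0,0],0]

```text
time_s: 9.83
tcp_pos: [0.5549, -0.2493, 0.0175]
ee_rot: [[0.0, -1.0, -0.002], [-1.0, -0.0, 0.0], [-0.0, 0.002, -1.0]]
wrist_force: [0.3, 0.3, 1.0]
gripper_width: 0.124
gripper_force: 30.0
```

Emit:
apply_moves:
  moves:
    - [[0,0,0.001],0]
    - [[0,0,0.001],0]
    - [[0,0,0.001],0]
    - [[0,0,0],0]

```text
time_s: 10.17
tcp_pos: [0.5557, -0.2495, 0.0159]
ee_rot: [[-0.0, -1.0, 0.001], [-1.0, 0.0, -0.0], [0.0, -0.001, -1.0]]
wrist_force: [-0.1, 0.3, 0.2]
gripper_width: 0.125
gripper_force: 30.0
```

Emit:
apply_moves:
  moves:
    - [[0,0,0.0007],0]
    - [[0,0,0.0006],0]
    - [[0,0,0],0]
    - [[0,0,0],0]

```text
time_s: 10.5
tcp_pos: [0.5557, -0.2497, 0.0148]
ee_rot: [[0.0, -1.0, 0.001], [-1.0, -0.0, -0.0], [0.0, -0.001, -1.0]]
wrist_force: [-1.3, 0.4, 4.7]
gripper_width: 0.126
gripper_force: 30.0
```

Emit:
apply_moves:
  moves:
    - [[0,0,0],0]
    - [[0,0,0],0]
    - [[0,0,0],0]
    - [[0,0,0],0]
    - [[0,0,0],0]
  hand: 0.065

```text
time_s: 10.92
tcp_pos: [0.5552, -0.2496, 0.0136]
ee_rot: [[-0.0, -1.0, -0.001], [-1.0, 0.0, 0.0], [-0.0, 0.001, -1.0]]
wrist_force: [0.3, -0.3, -0.2]
gripper_width: 0.419
gripper_force: 0.0
```

Emit:
apply_moves:
  moves:
    - [[0,0,-0.015],0]
    - [[0,0,-0.025],0]
    - [[0,0,-0.03],0]
    - [[-0.0367,0.0027,0],0]
    - [[-0.0367,0.0027,0],0]

```text
time_s: 11.33
tcp_pos: [0.5513, -0.1769, 0.0859]
ee_rot: [[-0.004, -1.0, 0.005], [-1.0, 0.004, -0.0], [0.0, -0.005, -1.0]]
wrist_force: [0.1, 1.1, -0.7]
gripper_width: 0.728
gripper_force: 0.0
```

Emit:
apply_moves:
  moves:
    - [[-0.0367,0.0027,0],0]
    - [[-0.0367,0.0027,0],0]
    - [[-0.0367,0.0027,0],0]
    - [[0,0,0],0]
    - [[0,0,0],0]

```text
time_s: 11.75
tcp_pos: [0.5419, -0.0643, 0.0842]
ee_rot: [[0.003, -1.0, 0.0], [-1.0, -0.003, 0.0], [-0.0, -0.0, -1.0]]
wrist_force: [-0.4, -0.1, -0.2]
gripper_width: 0.745
gripper_force: 0.0
```

Emit:
apply_moves:
  moves:
    - [[0,0,0.025],0]
    - [[0,0,0.025],0]
    - [[0,0,0.018],0]
    - [[0,0,0.009],0]
    - [[0,0,0],0]

```text
time_s: 12.17
tcp_pos: [0.5404, -0.0673, 0.0048]
ee_rot: [[-0.002, -1.0, -0.005], [-1.0, 0.002, -0.001], [0.001, 0.005, -1.0]]
wrist_force: [-1.1, -0.6, 0.0]
gripper_width: 0.748
gripper_force: 0.0
```

Emit:
apply_moves:
  moves:
    - [[0,0,0],0]
    - [[0,0,0],0]
    - [[0,0,0],0]
    - [[0,0,0],0]
    - [[0,0,0],0]
  hand: 0.0

```text
time_s: 12.58
tcp_pos: [0.5422, -0.0661, 0.0079]
ee_rot: [[-0.0, -1.0, 0.001], [-1.0, 0.0, 0.0], [-0.0, -0.001, -1.0]]
wrist_force: [-1.0, 0.2, 3.6]
gripper_width: 0.451
gripper_force: 14.6
```

Emit:
apply_moves:
  moves:
    - [[0,0,0],0]
    - [[0,0,0],0]
    - [[0,0,-0.02],0]
    - [[0,0,-0.03],0]
    - [[0,0,-0.03],0]

```text
time_s: 13.0
tcp_pos: [0.5407, -0.0661, 0.0867]
ee_rot: [[-0.0, -1.0, -0.004], [-1.0, 0.0, -0.0], [0.0, 0.004, -1.0]]
wrist_force: [-0.2, 0.4, -1.0]
gripper_width: 0.448
gripper_force: 30.0
```

Emit:
apply_moves:
  moves:
    - [[-0.0386,-0.0021,0],0]
    - [[-0.0386,-0.0021,0],0]
    - [[-0.0386,-0.0021,0],0]
    - [[-0.0386,-0.0021,0],0]
    - [[-0.0386,-0.0021,0],0]

```text
time_s: 13.42
tcp_pos: [0.5519, 0.1285, 0.0868]
ee_rot: [[-0.001, -1.0, -0.0], [-1.0, 0.001, 0.0], [-0.0, 0.0, -1.0]]
wrist_force: [0.2, -0.1, -2.2]
gripper_width: 0.452
gripper_force: 30.0
```

Emit:
apply_moves:
  moves:
    - [[-0.0386,-0.0021,0],0]
    - [[-0.0386,-0.0021,0],0]
    - [[-0.0386,-0.0021,0],0]
    - [[-0.0386,-0.0021,0],0]
    - [[-0.0386,-0.0021,0],0]

```text
time_s: 13.83
tcp_pos: [0.5623, 0.3217, 0.0864]
ee_rot: [[-0.0, -1.0, -0.001], [-1.0, 0.0, -0.0], [0.0, 0.001, -1.0]]
wrist_force: [0.5, -0.6, -1.7]
gripper_width: 0.453
gripper_force: 30.0
```

Emit:
apply_moves:
  moves:
    - [[0,0,0],0]
    - [[0,0,0.03],0]
    - [[0,0,0.03],0]
    - [[0,0,0.01],0]
    - [[0,0,0],0]

```text
time_s: 14.25
tcp_pos: [0.5611, 0.3183, 0.0139]
ee_rot: [[-0.0, -1.0, -0.005], [-1.0, 0.0, -0.004], [0.004, 0.005, -1.0]]
wrist_force: [0.4, 0.1, -0.4]
gripper_width: 0.449
gripper_force: 30.0
```

Emit:
apply_moves:
  moves:
    - [[0,0,0.001],0]
    - [[0,0,0.001],0]
    - [[0,0,0.001],0]
    - [[0,0,0],0]

```text
time_s: 14.58
tcp_pos: [0.5636, 0.3201, 0.0152]
ee_rot: [[-0.001, -1.0, 0.002], [-1.0, 0.001, 0.001], [-0.001, -0.002, -1.0]]
wrist_force: [-0.0, -0.4, -1.0]
gripper_width: 0.45
gripper_force: 30.0
```

Placing needs z ≈ 0.012, so about 3 mm more.

Emit:
apply_moves:
  moves:
    - [[0,0,0.001],0]
    - [[0,0,0.001],0]
    - [[0,0,0.001],0]
    - [[0,0,0],0]
    - [[0,0,0],0]

```text
time_s: 15.0
tcp_pos: [0.5632, 0.32, 0.0114]
ee_rot: [[-0.0, -1.0, 0.0], [-1.0, 0.0, 0.0], [-0.0, -0.0, -1.0]]
wrist_force: [-0.4, -0.1, 0.9]
gripper_width: 0.448
gripper_force: 30.0
```

Emit:
apply_moves:
  moves:
    - [[0,0,0],0]
    - [[0,0,0],0]
    - [[0,0,0],0]
    - [[0,0,0],0]
  hand: 0.062

```text
time_s: 15.33
tcp_pos: [0.5631, 0.3199, 0.011]
ee_rot: [[-0.0, -1.0, 0.0], [-1.0, 0.0, 0.0], [-0.0, -0.0, -1.0]]
wrist_force: [-0.5, -0.5, -0.4]
gripper_width: 0.66
gripper_force: 0.0
```

Emit:
apply_moves:
  moves:
    - [[0,0,-0.015],0]
    - [[0,0,-0.025],0]
    - [[0,0,-0.03],0]
    - [[0.0208,0.0314,0],0]
    - [[0.0208,0.0314,0],0]

```text
time_s: 15.75
tcp_pos: [0.5018, 0.2798, 0.0829]
ee_rot: [[-0.0, -1.0, 0.005], [-1.0, 0.001, 0.004], [-0.004, -0.005, -1.0]]
wrist_force: [-1.5, -0.9, -0.1]
gripper_width: 0.707
gripper_force: 0.0
```

Emit:
apply_moves:
  moves:
    - [[0.0208,0.0314,0],0]
    - [[0.0208,0.0314,0],0]
    - [[0.0208,0.0314,0],0]
    - [[0,0,0],0]
    - [[0,0,0],0]

```text
time_s: 16.17
tcp_pos: [0.4046, 0.2146, 0.0814]
ee_rot: [[0.0, -1.0, -0.0], [-1.0, -0.0, -0.0], [0.0, 0.0, -1.0]]
wrist_force: [-0.2, 1.1, 0.3]
gripper_width: 0.71
gripper_force: 0.0
```

```bash
python3 - <<'E'
from h import *
p=imaging.capture("side");cv2.imwrite("pics/s3.png",p["frame"])
s=r.sense();print(s["tcp_pos"],s["gripper_width"],s["time_s"])
for t in("barrel_a","key"):
  for d in models.place_of(p,t):
    uv=np.array(d["at"])*[560,420];print(t,round(d["confidence"],2),uv,ground(p,uv,0).round(4))
E
```

```text
[0.40625548 0.21619077 0.08177441] 0.714229384679435 16.2167
barrel_a 0.77 [152.488 225.12 ] [0.4021 0.2153 0.    ]
barrel_a 0.74 [199.808 187.908] [0.5629 0.3241 0.    ]
key 0.75 [195.608 242.886] [0.4449 0.1017 0.    ]
key 0.19 [255.024 236.586] [0.5506 0.0541 0.    ]
```

View pics/s3.png

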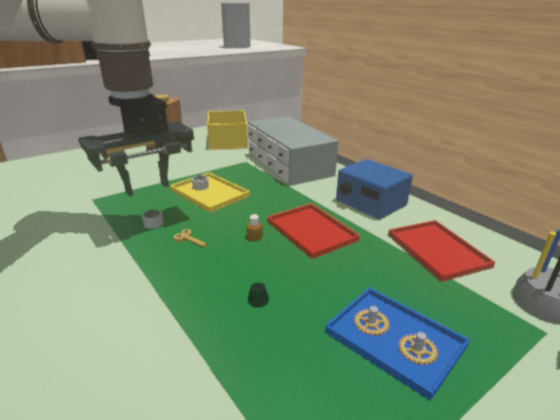

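Both wheels lie flat in blue (371,320 and 418,348), the first barrel is in yellow at (200,183), and the gripper hangs over the second barrel at (152,218). Descend and grip.

Emit:
apply_moves:
  moves:
    - [[0.001,0.001,0.025],0]
    - [[0,0,0.025],0]
    - [[0,0,0.018],0]
    - [[0,0,0.007],0]
    - [[0,0,0],0]

```text
time_s: 16.73
tcp_pos: [0.4051, 0.2147, 0.0043]
ee_rot: [[-0.001, -1.0, -0.002], [-1.0, 0.001, -0.003], [0.003, 0.002, -1.0]]
wrist_force: [-0.5, 0.0, 0.7]
gripper_width: 0.713
gripper_force: 0.0
```

Emit:
apply_moves:
  moves:
    - [[0,0,0],0]
    - [[0,0,0],0]
    - [[0,0,0],0]
    - [[0,0,0],0]
    - [[0,0,0],0]
  hand: 0.0

```text
time_s: 17.15
tcp_pos: [0.4055, 0.2154, 0.0069]
ee_rot: [[-0.0, -1.0, 0.001], [-1.0, 0.0, 0.001], [-0.001, -0.001, -1.0]]
wrist_force: [0.2, -0.6, 2.0]
gripper_width: 0.453
gripper_force: 30.0
```

Emit:
apply_moves:
  moves:
    - [[0,0,0],0]
    - [[0,0,0],0]

```text
time_s: 17.32
tcp_pos: [0.4055, 0.2154, 0.0069]
ee_rot: [[0.0, -1.0, 0.001], [-1.0, -0.0, 0.001], [-0.001, -0.001, -1.0]]
wrist_force: [-1.3, -0.9, 6.9]
gripper_width: 0.446
gripper_force: 30.0
```

Emit:
apply_moves:
  moves:
    - [[0,0,-0.02],0]
    - [[0,0,-0.03],0]
    - [[-0.0058,-0.0339,0],0]
    - [[-0.0058,-0.0339,0],0]
    - [[-0.0058,-0.0339,0],0]

```text
time_s: 17.73
tcp_pos: [0.5077, 0.2326, 0.0571]
ee_rot: [[0.0, -1.0, 0.001], [-1.0, -0.0, 0.001], [-0.001, -0.001, -1.0]]
wrist_force: [0.4, 0.3, -0.5]
gripper_width: 0.452
gripper_force: 30.0
```

Emit:
apply_moves:
  moves:
    - [[-0.0058,-0.0339,0],0]
    - [[-0.0058,-0.0339,0],0]
    - [[0,0,0],0]
    - [[0,0,0.02],0]
    - [[0,0,0.015],0]

```text
time_s: 18.15
tcp_pos: [0.5745, 0.2436, 0.0199]
ee_rot: [[-0.002, -1.0, -0.0], [-1.0, 0.002, 0.0], [-0.0, 0.0, -1.0]]
wrist_force: [-0.8, -1.0, -1.9]
gripper_width: 0.453
gripper_force: 30.0
```

Emit:
apply_moves:
  moves:
    - [[0,0,0.004],0]
    - [[0,0,0.003],0]
    - [[0,0,0.001],0]
    - [[0,0,0],0]
    - [[0,0,0],0]

```text
time_s: 18.57
tcp_pos: [0.5749, 0.2443, 0.014]
ee_rot: [[0.0, -1.0, 0.001], [-1.0, -0.0, 0.001], [-0.001, -0.001, -1.0]]
wrist_force: [0.3, 0.1, -0.9]
gripper_width: 0.454
gripper_force: 30.0
```

Emit:
apply_moves:
  moves:
    - [[0,0,0.001],0]
    - [[0,0,0.001],0]
    - [[0,0,0.001],0]
    - [[0,0,0],0]
    - [[0,0,0],0]

```text
time_s: 18.98
tcp_pos: [0.5747, 0.2441, 0.0109]
ee_rot: [[-0.0, -1.0, 0.001], [-1.0, 0.0, 0.0], [-0.0, -0.001, -1.0]]
wrist_force: [-2.4, -0.6, 4.5]
gripper_width: 0.446
gripper_force: 30.0
```

Emit:
apply_moves:
  moves:
    - [[0,0,0],0]
    - [[0,0,0],0]
    - [[0,0,0],0]
    - [[0,0,0],0]
  hand: 0.06

```text
time_s: 19.32
tcp_pos: [0.5744, 0.2438, 0.0096]
ee_rot: [[-0.0, -1.0, -0.0], [-1.0, 0.0, -0.0], [0.0, 0.0, -1.0]]
wrist_force: [-0.5, -0.8, -0.6]
gripper_width: 0.645
gripper_force: 0.0
```

Emit:
apply_moves:
  moves:
    - [[0,0,-0.015],0]
    - [[0,0,-0.025],0]
    - [[0,0,-0.03],0]
    - [[0.028,0.0263,0],0]
    - [[0.028,0.0263,0],0]

```text
time_s: 19.73
tcp_pos: [0.5235, 0.1892, 0.0816]
ee_rot: [[0.001, -1.0, 0.005], [-1.0, -0.001, 0.003], [-0.003, -0.005, -1.0]]
wrist_force: [-0.4, -0.6, -0.5]
gripper_width: 0.688
gripper_force: 0.0
```

Emit:
apply_moves:
  moves:
    - [[0.028,0.0263,0],0]
    - [[0.028,0.0263,0],0]
    - [[0.028,0.0263,0],0]
    - [[0,0,0],-5.8]
    - [[0,0,0],-5.8]
  hand: 0.045

```text
time_s: 20.15
tcp_pos: [0.4411, 0.1021, 0.0801]
ee_rot: [[0.204, -0.979, -0.001], [-0.979, -0.204, -0.0], [0.0, 0.001, -1.0]]
wrist_force: [0.5, 0.5, 0.6]
gripper_width: 0.526
gripper_force: 0.0
```

Emit:
apply_moves:
  moves:
    - [[0,0,0],-5.8]
    - [[0,0,0.02],0]
    - [[0,0,0.02],0]
    - [[0,0,0],0]

```text
time_s: 20.48
tcp_pos: [0.4407, 0.1026, 0.0374]
ee_rot: [[0.298, -0.955, -0.006], [-0.955, -0.298, -0.003], [0.001, 0.006, -1.0]]
wrist_force: [0.8, -0.9, -1.0]
gripper_width: 0.512
gripper_force: 0.0
```

```bash
python3 - <<'E'
from h import *
p=imaging.capture("side")
s=r.sense();t=s["tcp_pos"];print(t,s["gripper_width"],s["time_s"])
f=p["frame"].copy()
# expected key overlay: origin/axis guess
o=np.array([.443,.104,.0045]);u=np.array([.3,-.954,0])
for a in(-.03,0,.03):
    q=px(p,o+a*u);cv2.circle(f,tuple(int(v) for v in q.round()),1,(255,0,255),-1)
cv2.imwrite("pics/s4.png",cv2.resize(f[140:290,110:290],None,fx=4,fy=4,interpolation=cv2.INTER_CUBIC))
E
```

```text
[0.44167675 0.10303587 0.03871418] 0.5209531657476678 20.5333
```

View pics/s4.png

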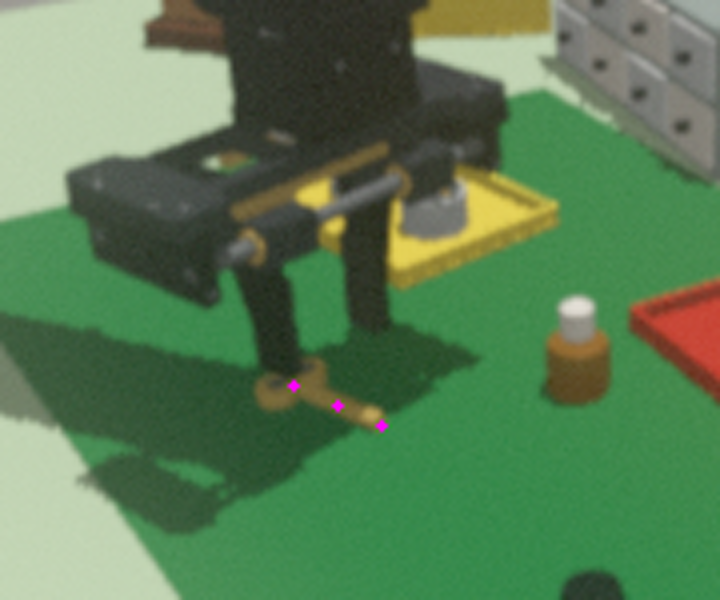

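The overlay points lie on the key's shaft (337,405 in the crop at its middle), and the fingers straddle it. Descend slowly to about 2 mm above the bench.

Emit:
apply_moves:
  moves:
    - [[-0.001,-0.001,0.015],0]
    - [[0,0,0.01],0]
    - [[0,0,0.008],0]
    - [[0,0,0],0]
    - [[0,0,0],0]

```text
time_s: 20.95
tcp_pos: [0.4439, 0.1053, 0.0074]
ee_rot: [[0.299, -0.954, 0.0], [-0.954, -0.299, -0.0], [0.0, -0.0, -1.0]]
wrist_force: [-0.3, -0.0, 0.4]
gripper_width: 0.514
gripper_force: 0.0
```

Emit:
apply_moves:
  moves:
    - [[0,0,0.003],0]
    - [[0,0,0.0025],0]
    - [[0,0,0],0]
    - [[0,0,0],0]

```text
time_s: 21.28
tcp_pos: [0.4437, 0.1052, 0.0017]
ee_rot: [[0.299, -0.954, 0.0], [-0.954, -0.299, 0.0], [-0.0, -0.0, -1.0]]
wrist_force: [-0.0, -0.7, 0.9]
gripper_width: 0.518
gripper_force: 0.0
```

Emit:
apply_moves:
  moves:
    - [[0,0,0],0]
    - [[0,0,0],0]
    - [[0,0,0],0]
    - [[0,0,0],0]
    - [[0,0,0],0]
  hand: 0.0

```text
time_s: 21.7
tcp_pos: [0.4436, 0.1052, 0.0016]
ee_rot: [[0.299, -0.954, 0.0], [-0.954, -0.299, 0.0], [-0.0, -0.0, -1.0]]
wrist_force: [-0.7, 0.3, 0.2]
gripper_width: 0.225
gripper_force: 0.0
```

Emit:
apply_moves:
  moves:
    - [[0,0,0],0]
    - [[0,0,0],0]
    - [[0,0,0],0]
    - [[0,0,0],0]

```text
time_s: 22.03
tcp_pos: [0.4435, 0.1051, 0.0015]
ee_rot: [[0.299, -0.954, -0.0], [-0.954, -0.299, -0.0], [0.0, 0.0, -1.0]]
wrist_force: [0.6, 0.6, 0.8]
gripper_width: 0.089
gripper_force: 30.0
```

Emit:
apply_moves:
  moves:
    - [[0,0,-0.01],0]
    - [[0,0,-0.02],0]
    - [[0,0,-0.015],0]
    - [[0,0,0],0]

```text
time_s: 22.37
tcp_pos: [0.4454, 0.1062, 0.049]
ee_rot: [[0.299, -0.954, 0.005], [-0.954, -0.299, 0.003], [-0.001, -0.006, -1.0]]
wrist_force: [0.4, 0.6, 0.0]
gripper_width: 0.089
gripper_force: 30.0
```

```bash
python3 - <<'E'
from h import *
p=imaging.capture("side")
s=r.sense();print(s["tcp_pos"],s["gripper_width"],s["gripper_force"])
cv2.imwrite("pics/s5.png",cv2.resize(p["frame"][140:290,110:290],None,fx=4,fy=4,interpolation=cv2.INTER_CUBIC))
E
```

```text
[0.44455817 0.10575177 0.04770893] 0.09081053435545326 29.97137278318405
```

View pics/s5.png

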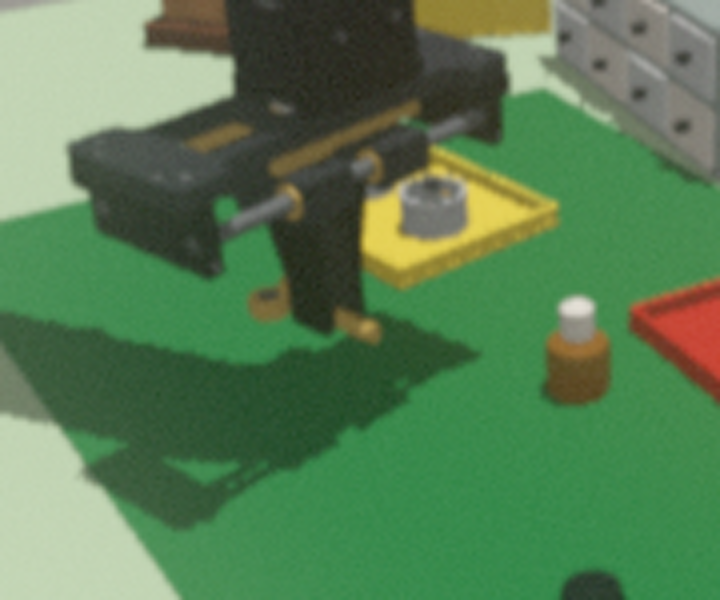

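The key hangs level, held at mid-shaft (315,320 in the crop). Lift it well above the bottle and carry it to the near red tray.

Emit:
apply_moves:
  moves:
    - [[0,0,-0.03],0]
    - [[0,0,-0.02],0]
    - [[0.0267,-0.0285,0],0]
    - [[0.0267,-0.0285,0],0]
    - [[0.0267,-0.0285,0],0]

```text
time_s: 22.83
tcp_pos: [0.5499, 0.0539, 0.0962]
ee_rot: [[0.3, -0.954, -0.0], [-0.954, -0.3, 0.0], [-0.0, 0.0, -1.0]]
wrist_force: [0.8, 0.3, 0.1]
gripper_width: 0.087
gripper_force: 30.0
```

Emit:
apply_moves:
  moves:
    - [[0.0267,-0.0285,0],0]
    - [[0.0267,-0.0285,0],0]
    - [[0.0267,-0.0285,0],0]
    - [[0,0,0],0]
    - [[0,0,0],0]

```text
time_s: 23.25
tcp_pos: [0.6548, 0.0021, 0.0935]
ee_rot: [[0.296, -0.955, -0.004], [-0.955, -0.296, -0.0], [-0.001, 0.004, -1.0]]
wrist_force: [-1.1, -0.2, -1.3]
gripper_width: 0.09
gripper_force: 30.0
```

Emit:
apply_moves:
  moves:
    - [[0,0,0.03],0]
    - [[0,0,0.03],0]
    - [[0,0,0.015],0]
    - [[0,0,0.007],0]
    - [[0,0,0],0]

```text
time_s: 23.67
tcp_pos: [0.6522, 0.0036, 0.0121]
ee_rot: [[0.299, -0.954, -0.005], [-0.954, -0.299, -0.001], [-0.001, 0.005, -1.0]]
wrist_force: [0.1, 0.5, -0.1]
gripper_width: 0.088
gripper_force: 30.0
```

Emit:
apply_moves:
  moves:
    - [[0,0,0],0]
    - [[0,0,0],0]

```text
time_s: 23.83
tcp_pos: [0.6555, 0.0039, 0.0161]
ee_rot: [[0.3, -0.954, 0.003], [-0.954, -0.3, 0.0], [0.0, -0.003, -1.0]]
wrist_force: [-0.4, -1.0, -0.6]
gripper_width: 0.09
gripper_force: 30.0
```

Emit:
apply_moves:
  moves:
    - [[0,0,0.003],0]
    - [[0,0,0.002],0]
    - [[0,0,0.001],0]
    - [[0,0,0],0]
    - [[0,0,0],0]

```text
time_s: 24.25
tcp_pos: [0.6547, 0.0033, 0.0086]
ee_rot: [[0.299, -0.954, 0.0], [-0.954, -0.299, -0.0], [0.0, -0.0, -1.0]]
wrist_force: [0.1, 0.4, -0.9]
gripper_width: 0.09
gripper_force: 30.0
```

Emit:
apply_moves:
  moves:
    - [[0,0,0.001],0]
    - [[0,0,0.001],0]
    - [[0,0,0.0007],0]
    - [[0,0,0],0]
    - [[0,0,0],0]

```text
time_s: 24.67
tcp_pos: [0.6546, 0.0033, 0.0057]
ee_rot: [[0.299, -0.954, -0.0], [-0.954, -0.299, -0.0], [-0.0, 0.0, -1.0]]
wrist_force: [1.0, -0.1, -0.2]
gripper_width: 0.093
gripper_force: 30.0
```

Emit:
apply_moves:
  moves:
    - [[0,0,0],0]
    - [[0,0,0],0]
    - [[0,0,0],0]
    - [[0,0,0],0]
    - [[0,0,0],0]
  hand: 0.04

```text
time_s: 25.08
tcp_pos: [0.6547, 0.0034, 0.0059]
ee_rot: [[0.299, -0.954, 0.0], [-0.954, -0.299, 0.0], [0.0, -0.0, -1.0]]
wrist_force: [0.2, 0.1, -0.4]
gripper_width: 0.381
gripper_force: 0.0
```

Emit:
apply_moves:
  moves:
    - [[0,0,-0.01],0]
    - [[0,0,-0.03],0]
    - [[0,0,-0.04],0]
    - [[0,0,-0.04],0]
    - [[0,0,-0.04],0]

```text
time_s: 25.5
tcp_pos: [0.6544, 0.0032, 0.1684]
ee_rot: [[0.299, -0.954, 0.0], [-0.954, -0.299, -0.0], [0.0, -0.0, -1.0]]
wrist_force: [1.2, 0.7, 0.2]
gripper_width: 0.459
gripper_force: 0.0
```

Emit:
apply_moves:
  moves:
    - [[0,0.04,0],0]
    - [[0,0.04,0],0]
    - [[0,0.04,0],0]
    - [[0,0.04,0],0]
    - [[0,0,0],0]

```text
time_s: 25.92
tcp_pos: [0.4931, -0.0465, 0.1655]
ee_rot: [[0.296, -0.955, -0.007], [-0.955, -0.296, 0.0], [-0.003, 0.007, -1.0]]
wrist_force: [0.5, 1.1, -0.5]
gripper_width: 0.458
gripper_force: 0.0
```

```bash
python3 - <<'E'
from h import *
a=imaging.capture("side");b=imaging.capture("top")
cv2.imwrite("pics/e1.png",a["frame"]);cv2.imwrite("pics/e2.png",cv2.resize(b["frame"][140:360,80:480],None,fx=2,fy=2,interpolation=cv2.INTER_CUBIC))
for t in("wheel_a","barrel_a","key","loupe","oil_bottle"):
  for n,p in(("S",a),("T",b)):
    for d in models.place_of(p,t):
      if d["confidence"]>.45:
        uv=np.array(d["at"])*[560,420];print(t,n,round(d["confidence"],2),uv.round(),ground(p,uv,0)[:2].round(4))
print(r.sense()["time_s"])
E
```

```text
wheel_a S 0.86 [418. 352.] [ 0.5695 -0.3204]
wheel_a S 0.61 [376. 324.] [ 0.5638 -0.2504]
wheel_a T 0.86 [431. 236.] [ 0.5746 -0.3206]
wheel_a T 0.68 [397. 245.] [ 0.5549 -0.2495]
barrel_a S 0.75 [219. 197.] [0.5754 0.2501]
barrel_a S 0.59 [201. 190.] [0.5611 0.3141]
barrel_a T 0.72 [161. 231.] [0.5742 0.2563]
barrel_a T 0.62 [128. 230.] [0.5736 0.3284]
key S 0.77 [310. 229.] [0.6582 0.0133]
key T 0.79 [280. 196.] [6.546e-01 4.000e-04]
loupe S 0.87 [261. 300.] [ 0.4561 -0.1088]
oil_bottle S 0.55 [256. 239.] [0.5483 0.0463]
oil_bottle T 0.5 [254. 241.] [0.5559 0.0536]
26.5167
```

View pics/e1.png

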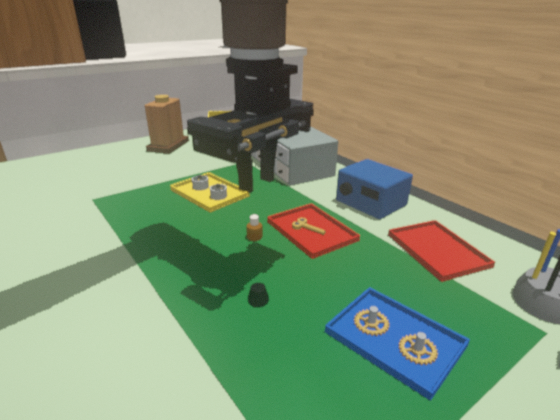

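View pics/e2.png

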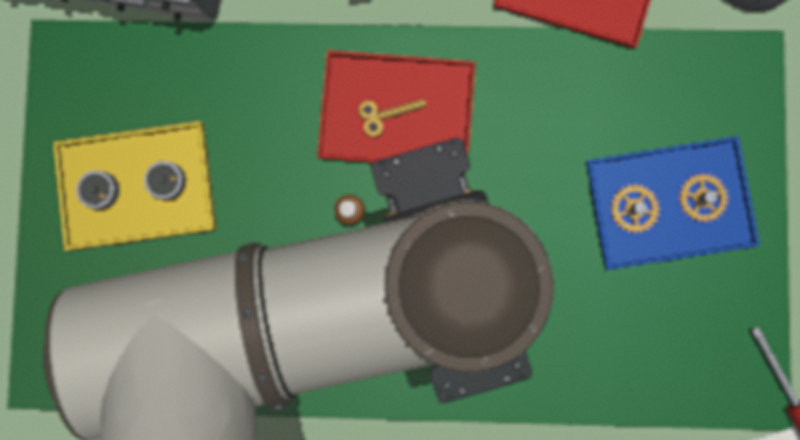

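Both wheels lie flat in blue (372,320 and 418,348), both barrels stand in yellow (201,183 and 219,191), and the key lies flat in the near red tray (310,226). The loupe (258,294) and bottle (255,228) are where they were, and the arm is clear, so I hand in.

```bash
python3 -c "
from station import r
print(r.finish_job())"
```

```text
the job is handed in; nothing more can be done
None
```

I handed the job in at about 26.5 s of the 115 s allowed. The last pictures showed both wheels flat in blue, both barrels upright in yellow, the key flat in the near red tray, and the eyeglass and bottle where they started. `finish_job` returned no verdict.

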